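# Set a stage handwheel to its mark with the backlash taken up

## Task

Set the handwheel of the rack-and-pinion stage to the red tab with its backlash taken up: turn its black bar grip clockwise (seen from above) until the green pointer is about 20 degrees past the red tab, then turn it back anticlockwise in that one direction, stop with the pointer at the red tab, and let go. The yellow tab is another job's setting; ignore it.

Things in the scene. Friction and masses are not known exactly. Their poses are not given: they have to be found in the camera images.
- dial_grip (a point): Black bar grip (60 x 14 mm, 36 mm tall) across an aluminium dial 82 mm wide, on a round grey housing. Point: on the upright axis in the bar, 69 mm above the bench, 13 mm below the bar's top, 23 mm above the dial. x runs along the bar to the pointer, z up; turns with the dial. Pinch the long sides. Needs 0.1 to 0.2 N m, stays where left; stops 0.6 rad anticlockwise, 1.8 rad clockwise of the start.
- pointer_tip (a point): Outer end of the green pointer on the dial's top (a green stripe on that end of the bar points the same way), 41 mm from the axis in line with the bar, 47 mm above the bench. It starts 0.5 to 1.1 rad short of the red tab, which is reached by turning clockwise seen from above.
- red_tab_mark (a point): Inner tip of the red tab, a red plastic clamp 10 mm wide, its top 43 mm above the bench, fixed on the rim of the 156 mm wide housing. The point lies 60 mm from the dial's axis; x points straight outwards from that axis, z up. It does not move. A yellow tab of the same shape stands elsewhere on the rim.
- ring_line (a point): White line on the dark driven ring (108 mm wide) just under the dial; point 48 mm from the axis, 39 mm above the bench. The dial drives the ring, and it the board's carriage behind, with play: the line can stand up to about 0.055 rad either side of the pointer and is dragged beyond that. After anticlockwise turning it stands that far clockwise of the pointer.

How it is judged (in metres and radians):
On the way:
1. the pointer has been turned clockwise at least 14 degrees past the red tab (y of pointer_tip in the frame of red_tab_mark below -0.0099 m and x of pointer_tip in the frame of red_tab_mark above -0.045 m), for 0.1 s.
At the end, for the whole second after the job is handed in: The pointer stands at the red tab within 10 degrees (7.1 mm sideways at its tip), and the play is taken up by the anticlockwise return: the driven ring's white line lies clockwise of the pointer by at least 1 mm (1.2 degrees) (y of pointer_tip in the frame of red_tab_mark between -0.0071 and 0.0071 m and x of pointer_tip in the frame of red_tab_mark above -0.045 m and y of ring_line in the frame of dial_grip below -0.001 m); the robot touches nothing.
It also fails if it takes over 32 s, if anything falls off the work surface, if the arm or the gripper's body presses on something with over 40 N, if the wrist force passes 120 N, or if a joint passes its speed limit or range.

## Robot

A 6-joint arm with a two-finger parallel gripper is mounted at the origin on a cart in front of the work surface, level with it; the furniture and walls round the work are solid. World frame = base frame: x ahead of the robot, y to its left, z up, the work surface at z = 0. Lengths are in mm, angles in rad, forces in N, time in s.
With the tool pointing down it reaches from about 300 to 775 mm from the base axis. Payload 14.6 kg.
Tool frame: the origin (TCP) lies at the very end of the fingers, on their centre line; the grasp point (between the pads) lies 19 mm behind it; z points along the fingers, y is the line along which they close (so a half turn about z gives the same grasp; the last joint's range is limited). The gripper opens to 94 mm and grips with 3 to 60 N. Pads are 16 mm wide; open, the fingers measure 119 mm over their backs; the gripper's body (75 mm by 177 mm) begins 78 mm behind the grasp point.
Start: joints at [1.126, 0.3, 1.521, -0, 1.321, -0.067], TCP at [202.879, 511.204, 205.446] pointing down, gripper open.
Joint ranges: [-3.03, 3.03], [-0.79, 2.21], [0.23, 2.52], [-1.04, 4.18], [0, 3.07], [-2.55, 2.55]. Speed limits (rad/s): [2.22, 2.22, 2.57, 3.14, 3.14, 3.14].

## Interface

Orientations are given as [roll, pitch, yaw] about the fixed x, y, z axes, in that order (R = Rz(yaw) Ry(pitch) Rx(roll)).
In Python, from cell import manip, camera, get_calibration gives the robot as it stands.
- The arm moves only by the tool arm_command, never from a script. Its argument "targets" is a list of rows, each an object of numbers: "hand": the opening, from -1 (shut) to 1 (fully open), so that 0 is half open; "x", "y", "z": the shift along the tool's x, y, z in m; "yaw": the turn about the tool's z in rad. In form: [{"hand": .., "x": .., "y": .., "z": .., "yaw": ..}, ...]. A call has 1 to 10 rows; each row shifts and turns the commanded pose from where the row before left it, along the tool's axes as they then stand; what a row does not reach is not made up. A row lasts 1/10 s, in which the tool goes at most 50 mm and 8.59 degrees, less where a joint would pass 70% of its speed; a pose out of reach is approached as far as the arm can. A call is refused whole if a number of a shift passes 0.05 or a number of a turn 0.15, either way. A call with a gripper value outside its range is refused whole. The fingers move at their own pace and stop on an object; "newtons" is the grip in N (left out, the last holds). Time passes only in rows, so rows that do not move let the fingers close. It gives the time, the measured TCP pose, the force, the opening and the grip force at its end, in the units of the state.
- manip.read_state(): the state, without advancing time (a new reading comes with each control period).
- camera(name): name is "side" or "top" or "wrist"; returns the picture (400x640x3 uint8, red, green, blue); there is no depth.
- get_calibration(name): a dict with "K" (3x3 intrinsics, pixels), "cam_to_world" (4x4, takes a point from camera to world coordinates). Camera axes: x right, y up, looking along -z (the intrinsics and any distortion apply to the point x, -y, -z); pixel columns grow to the right and rows downward; lengths in mm; the calibration is good to about 2 mm. A picture is of the moment at which its call begins: read the wrist's pose just before it. get_calibration takes no time and is no camera call; for the wrist camera it gives the pose at the moment of the call.
- manip.sign_off(): hands the job in; it is judged then, once.
The state is a dict: "clock": time; "joints": joint angles; "qd": joint speeds; "effort": joint torques, N m; "eef_pos": TCP position; "eef_rot": TCP orientation; "wrist_force": force on the tool from outside, world axes, zero at the start; "moment": the same for the moment, N m; "finger_gap": finger opening in mm; "finger_force": force on a finger pad.
Only numpy, scipy, OpenCV 4.12 (cv2) and the standard library are available. Lean on these libraries where they do the work, as an engineer would, in place of code of your own. Each camera call takes 0.05 s, during which the arm holds its last target. There are 200 camera calls.

## Working session

There is one attempt and no reset: what is moved stays moved. The work goes in short steps, Python scripts to look and compute and a tool call to move; the robot and the scene stay as the last step left them, time stands still between calls to the robot, and variables do not carry over. Pictures are saved under pics/ and viewed, at most 10 in all, crops included, and the job is handed in when it is done.

Besides the shell and the picture viewer there is one more tool, called after ">>>" as name(argument=value, ...), one argument or row to a line, values as JSON. arm_command: Moves the arm, as the interface text tells. Its arguments: {"type":"object","properties":{"targets":{"type":"array"},"newtons":{"type":"number"}},"required":["targets"]}

```bash
mkdir -p pics
cat > h.py <<'E'
from cell import manip, camera, get_calibration
import numpy as np, cv2
def ray(c,u,v,z):
    K=np.array(c["K"]);T=np.array(c["cam_to_world"])
    d=np.linalg.inv(K)@[u,v,1]; d=T[:3,:3]@[d[0],-d[1],-d[2]]; o=T[:3,3]
    return o+d*(z-o[2])/d[2]
def proj(c,p):
    K=np.array(c["K"]);T=np.array(c["cam_to_world"])
    q=T[:3,:3].T@(np.array(p)-T[:3,3]); q=K@[q[0],-q[1],-q[2]]; return q[:2]/q[2]
E
python3 - <<'E'
from h import *
print(manip.read_state()); c=get_calibration("top"); print(c)
im=camera("top"); cv2.imwrite("pics/top.png",im[:,:,::-1])
im=camera("side"); cv2.imwrite("pics/side.png",im[:,:,::-1])
E
```

```text
{'clock': 0.0, 'joints': array([ 1.12641348e+00,  3.00498784e-01,  1.52156171e+00,  1.61199373e-06,
        1.32073659e+00, -6.65898690e-02]), 'qd': array([-4.54576570e-04, -1.03928383e-03,  1.78456862e-05,  2.00996201e-03,
       -4.24296148e-04,  8.78313274e-04]), 'effort': array([ 5.97305007e-04, -5.31811488e+01, -3.52737236e+01,  7.08424137e-02,
        2.43438041e-02, -7.52624169e-05]), 'eef_pos': array([202.7613255 , 510.97559042, 204.87935255]), 'eef_rot': array([-3.14039099e+00, -8.17016131e-05,  2.76379923e+00]), 'wrist_force': array([0.72987496, 0.72826464, 0.94228264]), 'moment': array([ 0.05886124,  0.00730424, -0.00091514]), 'finger_force': 0.0, 'finger_gap': 93.77720248197046}
{'K': array([[428.79929709,   0.        , 318.25453354],
       [  0.        , 428.79929709, 198.36370297],
       [  0.        ,   0.        ,   1.        ]]), 'cam_to_world': array([[-2.51637368e-02,  9.87175395e-01, -1.57643668e-01,
         3.01406849e+02],
       [-9.99652099e-01, -2.60948569e-02, -3.83915413e-03,
         1.82354437e+02],
       [-7.90360744e-03,  1.57492216e-01,  9.87488600e-01,
         9.43208928e+02],
       [ 0.00000000e+00,  0.00000000e+00,  0.00000000e+00,
         1.00000000e+00]])}
```

View pics/top.png

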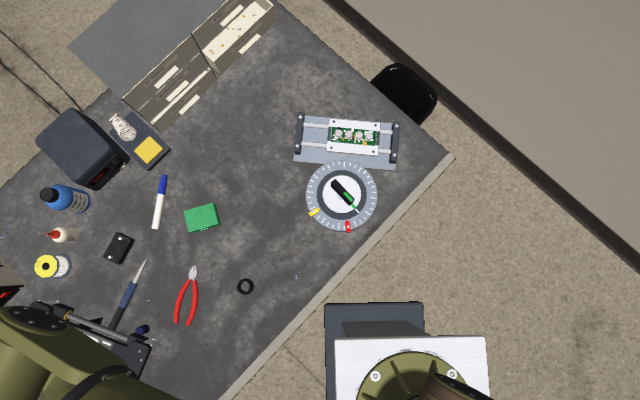

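The top view shows the dial at about (342,196). The green pointer is to its lower right, the red tab is at (348,226) and the yellow tab at (314,212).

Run:
```python
from h import *
im=cv2.imread("pics/top.png")[150:240,295:390]
cv2.imwrite("pics/topc.png",cv2.resize(im,None,fx=6,fy=6,interpolation=cv2.INTER_CUBIC))
c=get_calibration("top")
print(ray(c,342,196,40))
```

```text
[449.36321962 135.0809872   40.        ]
```

View pics/topc.png

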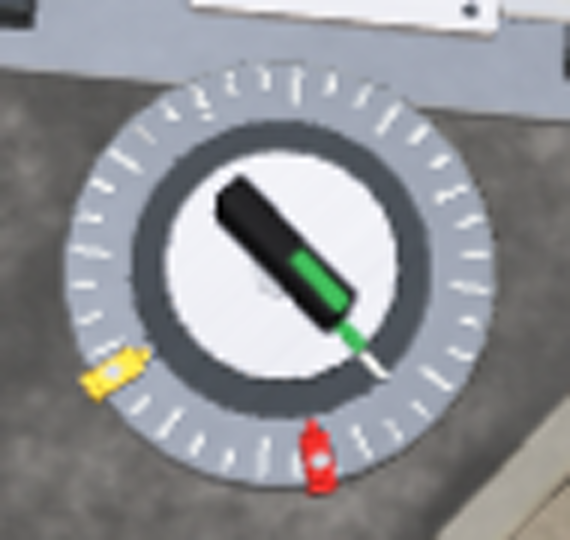

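The enlarged crop gives dial centre (282,265), pointer tip (365,353), red tip (313,422), white line (375,368), and bar top from (230,195) to (343,312).

Run:
```python
from h import *
c=get_calibration("top")
R=lambda u,v,z: ray(c,295+u/6,150+v/6,z)
C=R(282,265,46);P=R(364,352,47);T=R(313,422,43);B1=R(230,195,82);B2=R(343,312,82);H=R(280,275,36)
ang=lambda p:np.arctan2(*(p-C)[1::-1])
print(C,H,(B1+B2)/2,P,T,np.linalg.norm((P-C)[:2]),np.linalg.norm((T-C)[:2]))
ab=np.arctan2(*(B2-B1)[1::-1])
print(ang(P),ab,ang(T),"ang to red",ang(P)-ang(T))
s=manip.read_state();print(s['eef_pos'],s['eef_rot'])
print(get_calibration("wrist"))
```

```text
[452.31977573 135.26148474  46.        ] [450.39927154 135.57334502  36.        ] [450.26140365 135.56026639  82.        ] [420.41999784 107.59034888  47.        ] [396.63307748 126.11800322  43.        ] 42.22898991872173 56.43236320217547
-2.4270606333089746 -2.411765127321935 -2.978849728957734 ang to red 0.5517890956487594
[202.78346718 510.99783919 204.97142166] [-3.14060626e+00 -8.28859508e-05  2.76379491e+00]
{'K': array([[339.0319443 ,   0.        , 324.25856926],
       [  0.        , 339.0319443 , 196.43029146],
       [  0.        ,   0.        ,   1.        ]]), 'cam_to_world': array([[ 3.69549879e-01, -9.02245979e-01, -2.22227540e-01,
         1.38576087e+02],
       [ 9.29210071e-01,  3.58507157e-01,  8.96730845e-02,
         5.36709139e+02],
       [-1.23701637e-03, -2.39634746e-01,  9.70862327e-01,
         3.84143621e+02],
       [ 0.00000000e+00,  0.00000000e+00,  0.00000000e+00,
         1.00000000e+00]])}
```

>>> arm_command(
  targets=[
    {"hand": 1,"x": -0.037,"y": -0.026,"z": 0,"yaw": 0},
    {"hand": 1,"x": -0.037,"y": -0.026,"z": 0,"yaw": 0},
    {"hand": 1,"x": -0.037,"y": -0.026,"z": 0,"yaw": 0},
    {"hand": 1,"x": -0.037,"y": -0.026,"z": 0,"yaw": 0},
    {"hand": 1,"x": -0.037,"y": -0.026,"z": 0,"yaw": 0},
    {"hand": 1,"x": -0.037,"y": -0.026,"z": 0,"yaw": 0},
    {"hand": 1,"x": -0.037,"y": -0.026,"z": 0,"yaw": 0},
    {"hand": 1,"x": -0.037,"y": -0.026,"z": 0,"yaw": 0},
    {"hand": 1,"x": -0.037,"y": -0.026,"z": 0,"yaw": 0},
    {"hand": 1,"x": -0.037,"y": -0.026,"z": 0,"yaw": 0},
  ],
)

```text
clock: 1.1
eef_pos: [451.5, 131.3, 205.4]
eef_rot: [-3.142, -0.0, 2.764]
wrist_force: [0.7, 0.0, -0.9]
finger_gap: 94.0
finger_force: 0.0
```

>>> arm_command(
  targets=[
    {"hand": 1,"x": 0,"y": 0,"z": 0,"yaw": -0.137},
    {"hand": 1,"x": 0,"y": 0,"z": 0,"yaw": -0.137},
    {"hand": 1,"x": 0,"y": 0,"z": 0,"yaw": -0.137},
    {"hand": 1,"x": 0,"y": 0,"z": 0,"yaw": -0.137},
    {"hand": 1,"x": 0,"y": 0,"z": 0,"yaw": -0.137},
    {"hand": 1,"x": 0,"y": 0,"z": 0,"yaw": -0.137},
    {"hand": 1,"x": 0,"y": 0,"z": 0,"yaw": -0.137},
    {"hand": 1,"x": 0,"y": 0,"z": 0,"yaw": -0.137},
    {"hand": 1,"x": 0,"y": 0,"z": 0,"yaw": 0},
    {"hand": 1,"x": 0,"y": 0,"z": 0,"yaw": 0},
  ],
)

```text
clock: 2.1
eef_pos: [450.8, 133.1, 205.3]
eef_rot: [3.141, -0.0, -2.428]
wrist_force: [-0.3, -0.3, 0.1]
finger_gap: 93.7
finger_force: 0.0
```

Run:
```python
from h import *
import pickle
s=manip.read_state();c=get_calibration("wrist")
im=camera("wrist"); cv2.imwrite("pics/w1.png",im[:,:,::-1]); pickle.dump(c,open("w1.pkl","wb"))
print(s['clock'],s['eef_pos'],s['eef_rot'],s['joints'],proj(c,[451,135,46]))
```

```text
2.1 [450.80329542 133.05614637 205.31019601] [ 3.14145033e+00 -2.58987754e-04 -2.42750030e+00] [ 2.09058552e-01  1.21089942e-01  1.73777206e+00 -7.88291569e-07
  1.28302617e+00 -2.07582988e+00] [325.6447033  184.18200434]
```

View pics/w1.png

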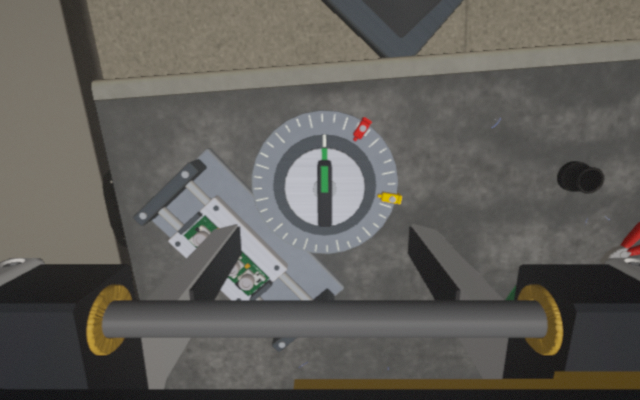

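The wrist view shows the dial centre at about (325,187), the pointer tip at (324,149), the red tip at (357,139) and the white line at (323,140).

Run:
```python
from h import *
import pickle
c=pickle.load(open("w1.pkl","rb"))
im=cv2.imread("pics/w1.png")[100:260,240:410]
hsv=cv2.cvtColor(im,cv2.COLOR_BGR2HSV)
w=cv2.inRange(hsv,(0,0,140),(180,60,255))
cv2.imwrite("pics/w1c.png",cv2.resize(im,None,fx=3.6,fy=3.6,interpolation=cv2.INTER_CUBIC))
C=ray(c,325,187,46);H=ray(c,325,183,36)
print(C,H)
ang=lambda p:np.arctan2(*(p-np.array([*C[:2],0]))[1::-1])
for n,u,v,z in[("P",324.5,149,47),("T",357,139,43),("L",323.5,138,39),("B1",324.5,226,82),("B2",324.5,161,82)]:
    p=ray(c,u,v,z);print(n,p,np.linalg.norm((p-C)[:2]),ang(p))
```

```text
[453.65104772 136.42707095  46.        ] [452.03283819 135.0653807   36.        ]
P [424.68986    110.67887845  47.        ] 38.75202977055898 -2.414855526592744
T [396.3216982  128.94341868  43.        ] 57.815736329754245 -3.011788736062111
L [417.62868697 103.25152724  39.        ] 48.97169768499752 -2.397311523925054
B1 [476.43381493 155.39748566  82.        ] 29.646772438168007 0.6943437681345951
B2 [430.08247545 115.27291803  82.        ] 31.66979293181108 -2.41012854279404
```

View pics/w1c.png

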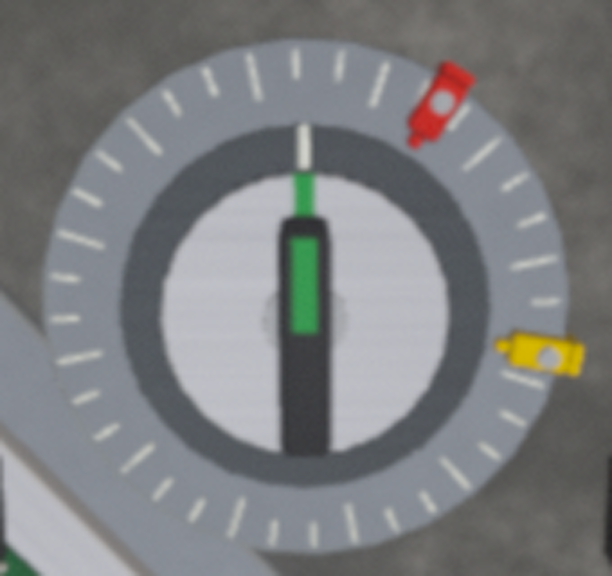

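The enlarged crop puts the red tip at (355,141) in the full image. The axis comes out at about (452.5,135.3) and the red tab is about 0.58 rad clockwise. Next I descend.

>>> arm_command(
  targets=[
    {"hand": 1,"x": -0.003,"y": 0.0006,"z": 0.03,"yaw": -0.013},
    {"hand": 1,"x": 0,"y": 0,"z": 0.03,"yaw": 0},
    {"hand": 1,"x": 0,"y": 0,"z": 0.03,"yaw": 0},
    {"hand": 1,"x": 0,"y": 0,"z": 0.03,"yaw": 0},
    {"hand": 1,"x": 0,"y": 0,"z": 0.02,"yaw": 0},
    {"hand": 1,"x": 0,"y": 0,"z": 0.01,"yaw": 0},
    {"hand": 1,"x": 0,"y": 0,"z": 0,"yaw": 0},
    {"hand": 1,"x": 0,"y": 0,"z": 0,"yaw": 0},
  ],
)

```text
clock: 2.95
eef_pos: [453.2, 135.6, 56.3]
eef_rot: [-3.141, 0.001, -2.411]
wrist_force: [1.2, 0.5, 0.9]
finger_gap: 93.9
finger_force: 0.0
```

>>> arm_command(
  targets=[
    {"hand": -1,"x": 0,"y": 0,"z": 0,"yaw": 0},
    {"hand": -1,"x": 0,"y": 0,"z": 0,"yaw": 0},
    {"hand": -1,"x": 0,"y": 0,"z": 0,"yaw": 0},
    {"hand": -1,"x": 0,"y": 0,"z": 0,"yaw": 0},
    {"hand": -1,"x": 0,"y": 0,"z": 0,"yaw": 0},
    {"hand": -1,"x": 0,"y": 0,"z": 0,"yaw": 0},
    {"hand": -1,"x": 0,"y": 0,"z": 0,"yaw": 0},
    {"hand": -1,"x": 0,"y": 0,"z": 0,"yaw": 0},
    {"hand": -1,"x": 0,"y": 0,"z": 0,"yaw": 0},
    {"hand": -1,"x": 0,"y": 0,"z": 0,"yaw": 0},
  ],
  newtons=50,
)

```text
clock: 3.95
eef_pos: [452.7, 135.5, 55.4]
eef_rot: [3.142, -0.0, -2.41]
wrist_force: [-0.4, 0.2, 0.2]
finger_gap: 17.6
finger_force: 0.0
```

>>> arm_command(
  targets=[
    {"hand": -1,"x": 0,"y": 0,"z": 0,"yaw": 0},
    {"hand": -1,"x": 0,"y": 0,"z": 0,"yaw": 0},
    {"hand": -1,"x": 0,"y": 0,"z": 0,"yaw": 0},
    {"hand": -1,"x": 0,"y": 0,"z": 0,"yaw": 0},
  ],
  newtons=50,
)

```text
clock: 4.35
eef_pos: [453.1, 135.1, 55.5]
eef_rot: [-3.141, 0.0, -2.41]
wrist_force: [3.2, -4.5, -1.1]
finger_gap: 13.7
finger_force: 50.0
```

>>> arm_command(
  targets=[
    {"hand": -1,"x": 0,"y": 0,"z": 0,"yaw": 0.06},
    {"hand": -1,"x": 0,"y": 0,"z": 0,"yaw": 0.06},
    {"hand": -1,"x": 0,"y": 0,"z": 0,"yaw": 0.06},
    {"hand": -1,"x": 0,"y": 0,"z": 0,"yaw": 0.06},
    {"hand": -1,"x": 0,"y": 0,"z": 0,"yaw": 0.06},
    {"hand": -1,"x": 0,"y": 0,"z": 0,"yaw": 0},
    {"hand": -1,"x": 0,"y": 0,"z": 0,"yaw": 0},
  ],
)

```text
clock: 5.05
eef_pos: [452.8, 135.7, 55.5]
eef_rot: [3.141, 0.0, -2.709]
wrist_force: [0.8, 2.0, -0.6]
finger_gap: 13.5
finger_force: 50.0
```

Run:
```python
from h import *
s=manip.read_state();print(s['moment'],s['wrist_force'],s['finger_gap'],s['finger_force'],s['joints'],s['eef_rot'])
im=camera("wrist"); cv2.imwrite("pics/w2.png",im[:,:,::-1])
```

```text
[ 0.57712301  0.03556354 -0.08271599] [ 0.75750105  2.01521158 -0.61091794] 13.53871347221248 49.990893602371216 [ 2.13420899e-01  3.22281665e-01  1.88079710e+00  3.83032827e-04
  9.38383639e-01 -1.79045181e+00] [ 3.14131947e+00  1.94416420e-04 -2.70874268e+00]
```

View pics/w2.png

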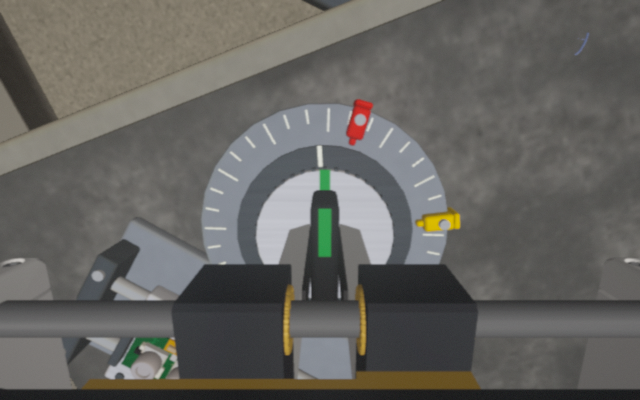

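The grip holds and the dial follows. The pointer tip is at (325,169), the red tip at (352,143), and the white line lags at (320,150).

Run:
```python
from h import *
c=get_calibration("wrist")
C=np.array([452.8,135.4])
for n,u,v,z in[("P",325,169,47),("T",352,143,43),("L",320,148,39)]:
    p=ray(c,u,v,z)[:2]-C;print(n,p+C,np.hypot(*p),np.arctan2(p[1],p[0]))
```

```text
P [417.5051036  119.65100906] 38.64919698776895 -2.7218936558263156
T [398.39620169 127.50938036] 54.97304020353253 -2.9975589868686705
L [408.82600812 112.50748881] 49.57599248560559 -2.6616074292414416
```

>>> arm_command(
  targets=[
    {"hand": -1,"x": 0,"y": 0,"z": 0,"yaw": 0.07},
    {"hand": -1,"x": 0,"y": 0,"z": 0,"yaw": 0.07},
    {"hand": -1,"x": 0,"y": 0,"z": 0,"yaw": 0.07},
    {"hand": -1,"x": 0,"y": 0,"z": 0,"yaw": 0.07},
    {"hand": -1,"x": 0,"y": 0,"z": 0,"yaw": 0.07},
    {"hand": -1,"x": 0,"y": 0,"z": 0,"yaw": 0.07},
    {"hand": -1,"x": 0,"y": 0,"z": 0,"yaw": 0.07},
    {"hand": -1,"x": 0,"y": 0,"z": 0,"yaw": 0.07},
    {"hand": -1,"x": 0,"y": 0,"z": 0,"yaw": 0.05},
    {"hand": -1,"x": 0,"y": 0,"z": 0,"yaw": 0.04},
  ],
)

```text
clock: 6.1
eef_pos: [452.6, 137.0, 55.5]
eef_rot: [3.139, -0.0, 2.922]
wrist_force: [0.1, 16.8, -2.6]
finger_gap: 13.6
finger_force: 50.0
```

>>> arm_command(
  targets=[
    {"hand": -1,"x": 0,"y": 0,"z": 0,"yaw": 0},
    {"hand": -1,"x": 0,"y": 0,"z": 0,"yaw": 0},
    {"hand": -1,"x": 0,"y": 0,"z": 0,"yaw": 0},
    {"hand": -1,"x": 0,"y": 0,"z": 0,"yaw": 0},
  ],
)

```text
clock: 6.5
eef_pos: [452.7, 137.1, 55.5]
eef_rot: [3.139, -0.0, 2.924]
wrist_force: [-0.9, 15.2, -1.1]
finger_gap: 13.8
finger_force: 50.0
```

Run:
```python
from h import *
s=manip.read_state();print(s['eef_rot'],s['finger_gap'])
im=camera("wrist"); cv2.imwrite("pics/w3.png",im[:,:,::-1])
```

```text
[ 3.13892034e+00 -3.59718227e-04  2.92408035e+00] 13.803890907920817
```

View pics/w3.png

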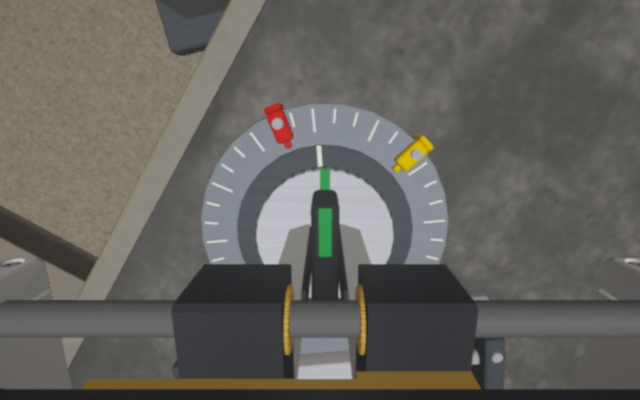

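The pointer is now past the red tab. The red tip is at (288,145), the pointer tip at (325,169) and the white line at (320,148).

Run:
```python
from h import *
c=get_calibration("wrist")
C=np.array([452.8,135.4])
for n,u,v,z in[("P",325,169,47),("T",288,146,43)]:
    p=ray(c,u,v,z)[:2]-C;print(n,p+C,np.hypot(*p),np.arctan2(p[1],p[0])%6.283)
```

```text
P [415.0014184  145.74951843] 39.18986224655584 2.8743358492400017
T [398.39710688 128.1609154 ] 54.88241181099184 3.273694566168018
```

>>> arm_command(
  targets=[
    {"hand": -1,"x": 0,"y": 0,"z": 0,"yaw": -0.05},
    {"hand": -1,"x": 0,"y": 0,"z": 0,"yaw": -0.05},
    {"hand": -1,"x": 0,"y": 0,"z": 0,"yaw": -0.05},
    {"hand": -1,"x": 0,"y": 0,"z": 0,"yaw": -0.05},
    {"hand": -1,"x": 0,"y": 0,"z": 0,"yaw": -0.05},
    {"hand": -1,"x": 0,"y": 0,"z": 0,"yaw": -0.05},
    {"hand": -1,"x": 0,"y": 0,"z": 0,"yaw": -0.04},
    {"hand": -1,"x": 0,"y": 0,"z": 0,"yaw": -0.03},
    {"hand": -1,"x": 0,"y": 0,"z": 0,"yaw": 0},
    {"hand": -1,"x": 0,"y": 0,"z": 0,"yaw": 0},
  ],
)

```text
clock: 7.55
eef_pos: [452.6, 136.2, 55.5]
eef_rot: [3.14, 0.0, -2.989]
wrist_force: [-1.7, 8.2, -0.5]
finger_gap: 13.7
finger_force: 50.0
```

Run:
```python
from h import *
s=manip.read_state();print(s['eef_rot'],s['finger_gap'])
im=camera("wrist"); cv2.imwrite("pics/w4.png",im[:,:,::-1])
```

```text
[ 3.14028444e+00  1.22928015e-05 -2.98900416e+00] 13.664374326688677
```

View pics/w4.png

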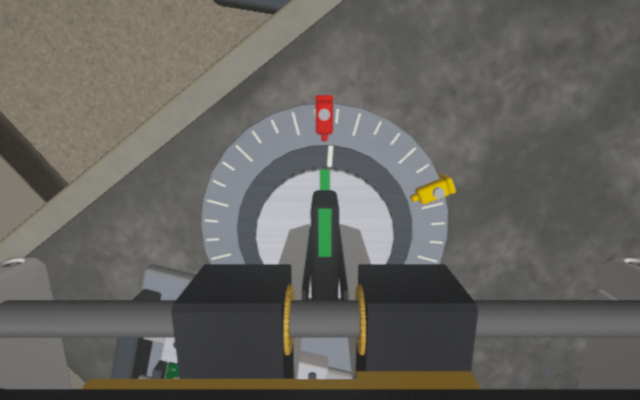

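The pointer at (325,170) lines up with the red tip at (324,139), and the white line at (330,150) is on the clockwise side. I let go and lift.

>>> arm_command(
  targets=[
    {"hand": 0,"x": 0,"y": 0,"z": 0,"yaw": 0},
    {"hand": 0,"x": 0,"y": 0,"z": 0,"yaw": 0},
    {"hand": 0,"x": 0,"y": 0,"z": 0,"yaw": 0},
    {"hand": 0,"x": 0,"y": 0,"z": 0,"yaw": 0},
    {"hand": 0,"x": 0,"y": 0,"z": 0,"yaw": 0},
    {"hand": 0,"x": 0,"y": 0,"z": 0,"yaw": 0},
    {"hand": 0,"x": 0,"y": 0,"z": 0,"yaw": 0},
    {"hand": 0,"x": 0,"y": 0,"z": 0,"yaw": 0},
  ],
)

```text
clock: 8.4
eef_pos: [452.8, 135.5, 55.5]
eef_rot: [-3.142, 0.0, -2.99]
wrist_force: [-0.2, 0.0, 0.6]
finger_gap: 47.2
finger_force: 0.0
```

>>> arm_command(
  targets=[
    {"hand": 0,"x": 0,"y": 0,"z": -0.02,"yaw": 0},
    {"hand": 0,"x": 0,"y": 0,"z": -0.03,"yaw": 0},
    {"hand": 0,"x": 0,"y": 0,"z": -0.03,"yaw": 0},
    {"hand": 0,"x": 0,"y": 0,"z": -0.03,"yaw": 0},
    {"hand": 0,"x": 0,"y": 0,"z": -0.02,"yaw": 0},
    {"hand": 0,"x": 0,"y": 0,"z": 0,"yaw": 0},
    {"hand": 0,"x": 0,"y": 0,"z": 0,"yaw": 0},
    {"hand": 0,"x": 0,"y": 0,"z": 0,"yaw": 0},
  ],
)

```text
clock: 9.2
eef_pos: [452.2, 135.4, 184.2]
eef_rot: [-3.141, -0.002, -2.99]
wrist_force: [0.4, -0.3, 0.1]
finger_gap: 47.0
finger_force: 0.0
```

Run:
```python
from h import *
im=camera("wrist")[:,:,::-1]; cv2.imwrite("pics/w5.png",cv2.resize(im[60:300,200:450],None,fx=2.4,fy=2.4,interpolation=cv2.INTER_CUBIC))
```

```text
(no output)
```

View pics/w5.png

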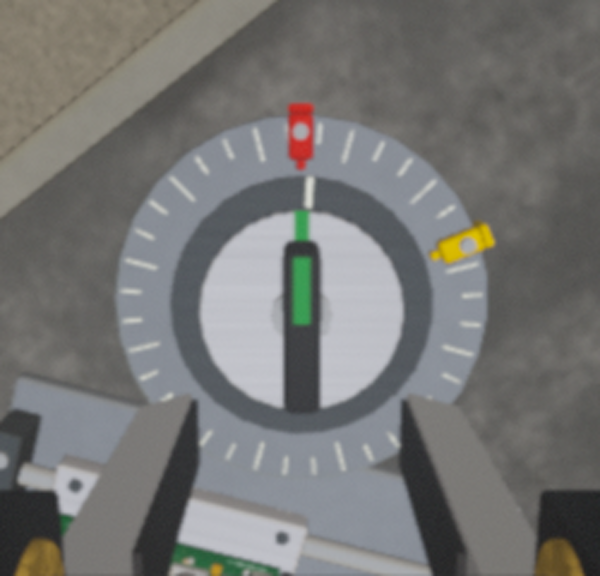

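The gripper is clear. The pointer (302,212) is at the red tip (301,167), and the white line (309,192) is still clockwise of the pointer.

```bash
python3 -c "
from cell import manip
print(manip.sign_off())"
```

```text
the job is handed in; nothing more can be done
None
```

The handwheel is set and the job handed in at about 9 s: I turned it roughly 20° past the red tab and back anticlockwise to the tab, with the play taken up (white line clockwise of the pointer) and the gripper released and clear; the sign-off returned no verdict.

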